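# Set the plate shaker to speed 4 and start it

### The job

Set the plate shaker to speed 4 and start it with a fingertip: push the red side of the speed lever so that it turns clockwise click by click until it sits in the click at the green mark, without going past that click and without pinching the lever. Then press the green start button fully down and let it spring back up. Leave the dish, the dropper bottle and the marker undisturbed where they are.

Things in the scene. Friction and masses are not known exactly. Their poses are not given: they have to be found in the camera images.
- shaker: White plate shaker, 260 x 240 mm, fixed. Origin: centre of underside; +x to its rear, +y to its left. Grey control panel on the front half, 56 mm above the bench; platform (112 x 150 mm, centre x = 72 mm, mat top z = 74 mm) on the rear half. Selector axis at x = -55, y = 45 mm; start button at x = -60, y = -75 mm.
- selector (a joint): Speed selector, vertical axis, rad, grows clockwise from above. 0 = off (white mark, lever along the shaker's +y); a click each 0.5236 (30 deg): off, 1 to 6, stops at the ends; at 1.571 the lever points to the shaker's +x. Speed 4 (green round mark) = 2.094. Starts in click 0, 1 or 2. Leaving a click takes about 2 N at 40 mm from the axis; past the hump the lever snaps to the next click.
- selector_axis (a point): On the selector's axis at the top of the lever, 82 mm above the bench. Hub 30 mm in diameter.
- lever_end (a point): Outer end of the selector's lever on its top edge, 48 mm from the axis; moves with the lever. The lever is a bar 12 mm thick, running from the hub to 48 mm from the axis, 62 to 82 mm above the bench, made of a red and a black cheek, each 6 mm thick.
- push_face (a point): Where to push: on the outer face of the lever's red cheek (its trailing side), 36 mm from the axis, 72 mm above the bench, 6 mm from the lever's middle plane; moves with the lever. Its own +y points outward along the lever, its own +x is the way the lever travels when turned clockwise. The other, leading side is black.
- start (a joint): Green start button, travel in m: 0 up, 0.006 fully down; springs back; fully down takes about 4 N. Do not press it before the selector is at speed 4.
- start_top (a point): Centre of the top face of the start button (26 mm in diameter), moves with it; pressed straight down.
- dish: Petri dish with pink agar, 92 mm in diameter, 15 mm high, loose on the shaker's platform; origin at the centre of its underside. Bystander.
- bottle: Dropper bottle, white with a blue band, 29 mm in diameter, 76 mm high, stands loose on the bench on the shaker's left; origin at the centre of its underside. Bystander.
- marker: Red marker pen, 120 mm long, 12 mm thick, lies loose on the bench on the shaker's right; origin at the centre of its underside. Bystander.

How it is judged:
On the way, in this order (a step that is already met when the one before it is completed fails the run):
1. the selector rests in the click of speed 4, start button up (value of joint selector between 1.9744 and 2.2144 rad and value of joint start below 0.002 m), for 0.2 s.
2. the start button is pressed down (value of joint selector between 1.9744 and 2.2144 rad and value of joint start above 0.0045 m), for 0.05 s.
At the end, for the whole second after the job is handed in: The selector sits in the click of speed 4 (2.094 rad, within 0.12), the start button has been pressed at least 4.5 mm after that and is up again (under 1.5 mm), the dish is within 15 mm and the bottle (upright) and the marker within 20 mm of where they stood (value of joint selector between 1.9744 and 2.2144 rad and value of joint start below 0.0015 m and distance of dish from where it was at the start of the episode below 0.015 m and distance of each of bottle, marker from where it was at the start of the episode below 0.02 m and angle between bottle's own z axis and vertical below 0.2 rad and linear speed of dish below 0.02 m/s); the robot touches nothing.
It fails at once if the selector goes past speed 4, over the hump towards 5 (value of joint selector above 2.3562 rad).
It fails at once if the start button is pressed while the selector is not at speed 4 (value of joint start above 0.003 m and not (value of joint selector between 1.9744 and 2.2144 rad)).
It fails at once if the lever is pinched: the fingers press on both its cheeks at once (contact force between the fingers and selector_c1 above 1.5 N and contact force between the fingers and selector_c2 above 1.5 N).
It fails at once if the dish is pushed or lifted (distance of dish from where it was at the start of the episode above 0.015 m).
It fails at once if the bottle or the marker is pushed or lifted (distance of any of bottle, marker from where it was at the start of the episode above 0.02 m).
It also fails if it takes over 51 s, if anything falls off the work surface, if the arm or the gripper's body presses on something with over 40 N, if the wrist force passes 120 N, or if a joint passes its speed limit or range.

### The arm

A 7-joint arm with a two-finger parallel gripper is mounted at the origin on a cart in front of the work surface, level with it; the furniture and walls round the work are solid. World frame = base frame: x ahead of the robot, y to its left, z up, the work surface at z = 0. Lengths are in m, angles in rad, forces in N, time in s.
With the tool pointing down it reaches from about 0.4 to 0.85 m from the base axis. Payload 10.4 kg.
Tool frame: the origin (TCP) lies between the finger pads; the fingertips stand 11 mm ahead of it and the grasp point (between the pads) lies 8 mm behind it; z points along the fingers, y is the direction in which the jaws open and shut (so a half turn about z gives the same grasp; the last joint's range is limited). The gripper opens to 87 mm and grips with 3 to 60 N. Pads are 19 mm wide; open, the fingers measure 117 mm over their backs; the gripper's body (75 mm by 190 mm) begins 51 mm behind the grasp point.
Start: joints at [1.174, 0.332, -0.065, 1.46, 0.022, 1.35, -0.088], TCP at [0.228, -0.582, 0.234] pointing down, gripper open.
Joint ranges: [-2.6, 2.6], [-0.5, 2.12], [-1.47, 1.34], [0.16, 2.42], [-1.27, 4.41], [0.06, 2.06], [-2.6, 2.6]. Speed limits (rad/s): [2.22, 2.22, 2.79, 2.79, 3.14, 3.14, 3.14].

### API

Orientations are given as a unit quaternion [x, y, z, w].
In Python, from bench import r, eyes gives the robot as it stands.
- The arm moves only by the shell command python3 -m inch 'ROWS' [FORCE]. ROWS is a JSON object of lists of equal length, an entry for each row: "translation": the shift along the world's x, y, z scaled (see below), a list of three; "rot": the turn, a rotation vector about the world's x, y, z scaled (see below), a list of three; "jaw": the finger opening in mm, from 0 to 87. In form: {"translation": [[tx, ty, tz], ...], "rot": [[ax, ay, az], ...], "jaw": [jaw, ...]}. A call has 1 to 20 rows; each row is the pose to reach, as a shift and turn from the pose measured when the call began; what a row does not reach only later rows make up. The controller multiplies each number of a shift by 100 mm and each number of a turn by 60 degrees. A row lasts 1/10 s, in which the tool goes at most 50 mm and 8.59 degrees, less where a joint would pass 70% of its speed; a pose out of reach is approached as far as the arm can. A call with a number of a shift or a turn outside -1 to 1 is refused whole. A call with a gripper value outside its range is refused whole. The fingers move at their own pace and stop on an object; FORCE is the grip in N (left out, the last holds). Time passes only in rows, so rows that repeat a pose let the fingers close. It gives the time, the measured TCP pose, the force and the opening at its end, in the units of the state.
- r.read_state(): the state, without advancing time (a new reading comes with each control period).
- eyes.camera(name): name is "side" or "top" or "wrist"; returns the picture (400x640x3 uint8, blue, green, red); there is no depth.
- eyes.calibration(name): a dict with "fx", "fy", "cx", "cy" (pixels), "R" (3x3) and "t" (3): a world point X has camera coordinates R X + t; the wrist camera has in their place "hand_eye" (4x4, takes a point from camera to tool coordinates, whose origin is the TCP and whose axes are the flange's). Camera axes: x right, y down, z forward; pixel columns grow to the right and rows downward; lengths in m; the calibration is good to about 2 mm. A picture is of the moment at which its call begins: read the wrist's pose just before it. calibration takes no time and is no camera call.
- r.close_job(): hands the job in, once; it reports no verdict.
The state is a dict: "time": time; "joint_positions": joint angles; "joint_vel": joint speeds; "joint_torque": joint torques, N m; "ee_pos": TCP position; "eef_rot": TCP orientation; "ft_force": force on the tool from outside, world axes, zero at the start; "torque": the same for the moment, N m; "width": finger opening in m.
Only numpy, scipy, OpenCV 4.12 (cv2) and the standard library are available. Lean on these libraries where they do the work, as an engineer would, in place of code of your own. Each camera call takes 0.05 s, during which the arm holds its last target. There are 200 camera calls.

## Working session

There is one attempt and no reset: what is moved stays moved. The work goes in short steps, Python scripts to look and compute and a shell command to move; the robot and the scene stay as the last step left them, time stands still between calls to the robot, and variables do not carry over. Pictures are saved under pics/ and viewed, about 8 in all and at most 12, crops included, and the job is handed in when it is done.

```bash
mkdir -p pics; ls
python3 - <<'E'
from bench import r, eyes
import cv2,json
s=r.read_state(); print(s['time'],s['ee_pos'],s['eef_rot'],s['width'])
for n in('top','side'):
    cv2.imwrite(f'pics/{n}1.png',eyes.camera(n)); print(n,eyes.calibration(n))
print(eyes.calibration('wrist'))
E
```

```text
pics
0.0 [ 0.2280882  -0.58150605  0.2327695 ] [ 9.82581217e-01  1.85832388e-01 -1.63711828e-04 -6.70002024e-04] 0.08707441323883693
top {'fx': 514.9204306368167, 'fy': 514.9204306368167, 'cx': 324.1793111109869, 'cy': 200.27271494889942, 'R': array([[ 0.02167509, -0.99945199, -0.02501811],
       [-0.9812559 , -0.01647427, -0.19200378],
       [ 0.1914864 ,  0.02871086, -0.98107525]]), 't': array([0.05507017, 0.55954534, 1.14763521])}
side {'fx': 482.88229037274135, 'fy': 482.88229037274135, 'cx': 316.8347766593154, 'cy': 195.2349918327685, 'R': array([[-0.83096625, -0.55604454, -0.0175945 ],
       [-0.22632774,  0.36678217, -0.90235613],
       [ 0.50820355, -0.74584537, -0.43063191]]), 't': array([0.49302574, 0.17419541, 0.80984321])}
{'fx': 297.2602741468752, 'fy': 297.2602741468752, 'cx': 319.982093383325, 'cy': 197.6906504964038, 'hand_eye': array([[-3.20721125e-04, -9.66112790e-01, -2.58120075e-01,
         7.11232494e-02],
       [ 9.99999842e-01, -4.28923244e-04,  3.62882107e-04,
        -5.82274203e-04],
       [-4.61298745e-04, -2.58119918e-01,  9.66112775e-01,
        -1.52466595e-01],
       [ 0.00000000e+00,  0.00000000e+00,  0.00000000e+00,
         1.00000000e+00]])}
```

View pics/top1.png

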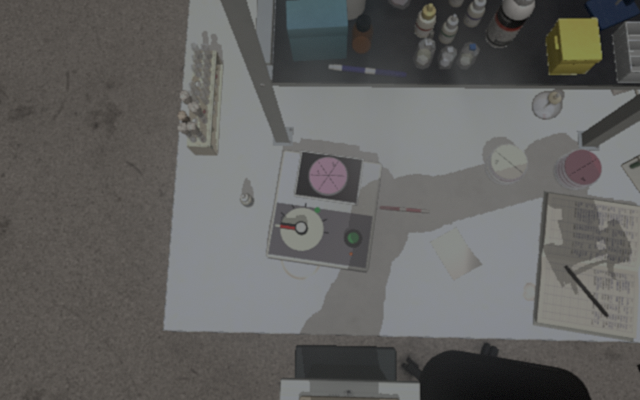

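View pics/side1.png

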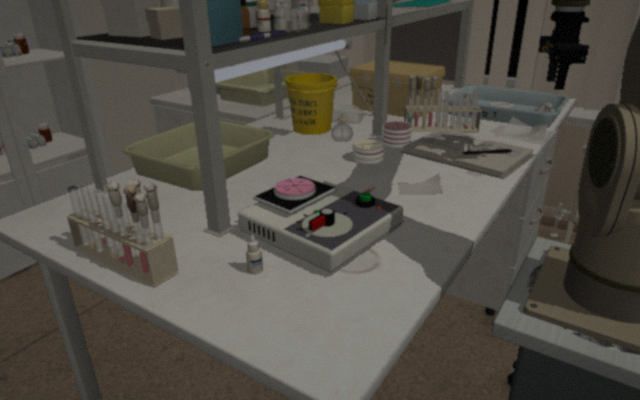

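The top view shows the shaker at about (325,210), lever pointing left near (288,226), hub near (301,228), button at (352,238), and the marker at (403,209). I'll enlarge both views.

Run:
```python
import cv2,numpy as np
a=cv2.imread('pics/top1.png')[140:280,235:435]; b=cv2.imread('pics/side1.png')[165:285,230:430]
a=cv2.resize(a,None,fx=4,fy=4,interpolation=cv2.INTER_CUBIC)
a=cv2.convertScaleAbs(a,alpha=1.5,beta=0)
cv2.imwrite('pics/t2.png',a)
```

```text
(no output)
```

View pics/t2.png

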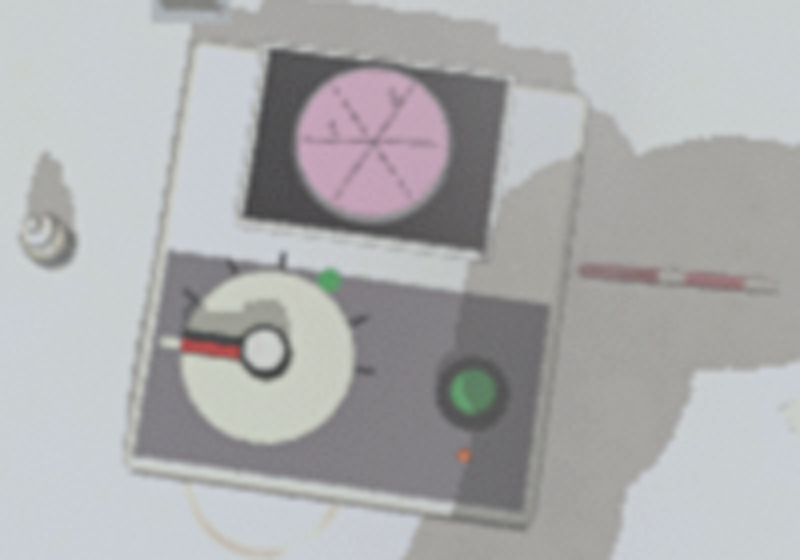

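Enlarged crop: lever is in click 0 (on the white mark), hub at crop (265,350), button (473,391), green mark (329,280), marker right of the shaker at (580–775,275), bottle at left (48,240).

```bash
cat > h.py <<'E'
import numpy as np
from bench import eyes
def bp(name,u,v,z):
    c=eyes.calibration(name);R,t=np.array(c['R']),np.array(c['t'])
    C=-R.T@t; d=R.T@np.array([(u-c['cx'])/c['fx'],(v-c['cy'])/c['fy'],1])
    return C+d*(z-C[2])/d[2]
def crop(x,y,z): return bp('top',235+(x-1.5)/4,140+(y-1.5)/4,z)
E
python3 - <<'E'
from h import *
np.set_printoptions(precision=4,suppress=True)
P=dict(hub=(265,350,.082),btn=(473,391,.062),green=(329,280,.056),whiteend=(163,342,.056),leverend=(181,345,.082),bottle=(40,232,.076),mk1=(580,270,.012),mk2=(776,287,.012),RL=(195,43,.056),RR=(587,93,.056),FL=(130,460,.056),FR=(528,516,.056),dish=(373,144,.089))
Q={k:crop(*v) for k,v in P.items()}
for k in Q: print(k,Q[k])
# fit pose from model points
M=dict(hub=(-.055,.045),btn=(-.06,-.075),RL=(.13,.12),RR=(.13,-.12),FL=(-.13,.12),FR=(-.13,-.12))
A=np.array([M[k] for k in M]);B=np.array([Q[k][:2] for k in M])
a0,b0=A.mean(0),B.mean(0);H=(A-a0).T@(B-b0)
th=np.arctan2(H[0,1]-H[1,0],H[0,0]+H[1,1]);R=np.array([[np.cos(th),-np.sin(th)],[np.sin(th),np.cos(th)]])
t=b0-R@a0;print('yaw deg',np.degrees(th),'t',t);print('res',B-(A@R.T+t))
for k in M:print(k,R@M[k]+t)
E
```

```text
hub [0.4904 0.1164 0.082 ]
btn [ 0.4717 -0.0019  0.062 ]
green [0.5357 0.0823 0.056 ]
whiteend [0.4976 0.1776 0.056 ]
leverend [0.4923 0.1641 0.082 ]
bottle [0.5574 0.2488 0.076 ]
mk1 [ 0.5522 -0.0668  0.012 ]
mk2 [ 0.5438 -0.184   0.012 ]
RL [0.6777 0.1657 0.056 ]
RR [ 0.6504 -0.0673  0.056 ]
FL [0.429  0.1939 0.056 ]
FR [ 0.4018 -0.034   0.056 ]
dish [0.6093 0.0576 0.089 ]
yaw deg -6.91733972280374 t [0.5398 0.0648]
res [[-0.0002  0.0003]
 [ 0.0005  0.0006]
 [-0.0056 -0.0026]
 [-0.004   0.0027]
 [ 0.0039 -0.0057]
 [ 0.0055  0.0047]]
hub [0.4906 0.1161]
btn [ 0.4712 -0.0024]
RL [0.6833 0.1683]
RR [ 0.6544 -0.07  ]
FL [0.4252 0.1996]
FR [ 0.3963 -0.0387]
```

```bash
python3 -m inch '{"translation":[[0.4,0.46,0],[0.79,0.92,0],[0.79,0.92,0]],"rot":[[0,0,0.12],[0,0,0.25],[0,0,0.32]],"jaw":[0,0,0]}' 20
python3 -m inch '{"translation":[[0.4,0.46,0],[0.79,0.92,0],[0.79,0.92,0]],"rot":[[0,0,0.12],[0,0,0.25],[0,0,0.32]],"jaw":[0,0,0]}'
python3 -m inch '{"translation":[[0.4,0.46,0],[0.79,0.92,0],[0.79,0.92,0]],"rot":[[0,0,0.12],[0,0,0.25],[0,0,0.32]],"jaw":[0,0,0]}'
```

```text
time: 0.4
ee_pos: [0.3108, -0.4855, 0.2326]
eef_rot: [0.936, 0.352, 0.001, -0.001]
ft_force: [-0.6, -0.6, -0.1]
width: 0.0706
time: 0.7
ee_pos: [0.3927, -0.3896, 0.2325]
eef_rot: [0.862, 0.507, 0.001, -0.002]
ft_force: [-0.0, 0.4, -0.3]
width: 0.0467
time: 1.0
ee_pos: [0.474, -0.2936, 0.2325]
eef_rot: [0.762, 0.647, 0.001, -0.002]
ft_force: [0.9, -0.3, 0.6]
width: 0.023
```

```bash
for i in 1; do
python3 -m inch '{"translation":[[0,0.45,0],[0,0.9,0],[0,0.9,0]],"rot":[[0,0,0.12],[0,0,0.25],[0,0,0.3]],"jaw":[0,0,0]}'
python3 -m inch '{"translation":[[0,0.45,0],[0,0.9,0],[0,0.9,0]],"rot":[[0,0,0.12],[0,0,0.25],[0,0,0.3]],"jaw":[0,0,0]}'
python3 -m inch '{"translation":[[0,0.45,0],[0,0.9,0],[0,0.9,0]],"rot":[[0,0,0.12],[0,0,0.25],[0,0,0.3]],"jaw":[0,0,0]}'
python3 -m inch '{"translation":[[0,0.45,0],[0,0.9,0],[0,0.9,0]],"rot":[[0,0,0.12],[0,0,0.25],[0,0,0.3]],"jaw":[0,0,0]}'
done
```

```text
time: 1.3
ee_pos: [0.4749, -0.1976, 0.2327]
eef_rot: [0.647, 0.763, 0.001, -0.002]
ft_force: [0.4, -0.6, -0.5]
width: 0.0028
time: 1.6
ee_pos: [0.4752, -0.1017, 0.2331]
eef_rot: [0.514, 0.858, 0.001, -0.003]
ft_force: [-0.8, -1.1, -0.4]
width: 0.0003
time: 1.9
ee_pos: [0.475, -0.0058, 0.2334]
eef_rot: [0.368, 0.93, 0.002, -0.003]
ft_force: [0.6, -0.6, -0.2]
width: 0.0007
time: 2.2
ee_pos: [0.4743, 0.0901, 0.2338]
eef_rot: [0.212, 0.977, 0.002, -0.003]
ft_force: [0.7, -0.7, -0.2]
width: 0.0005
```

```bash
python3 -m inch '{"translation":[[-0.05,0.3,-0.3],[-0.09,0.65,-0.7],[-0.09,0.65,-1.0],[-0.09,0.65,-1.0],[-0.09,0.65,-1.0]],"rot":[[0,0,0.12],[0,0,0.25],[0,0,0.297],[0,0,0.297],[0,0,0.297]],"jaw":[0,0,0,0,0]}'
python3 - <<'E'
from bench import r,eyes
import cv2,numpy as np
s=r.read_state();print(s['ee_pos'],s['eef_rot'])
w=eyes.camera('wrist');a=eyes.camera('side')[165:285,230:430]
a=cv2.convertScaleAbs(cv2.resize(a,(640,384)),alpha=1.5)
cv2.imwrite('pics/w3.png',np.vstack([w,a])[:, :] if False else cv2.resize(np.vstack([cv2.convertScaleAbs(w,alpha=1.3),a]),(480,588)))
E
```

```text
time: 2.7
ee_pos: [0.4656, 0.1543, 0.1343]
eef_rot: [0.059, 0.998, 0.002, -0.004]
ft_force: [0.5, -0.5, 1.0]
width: 0.0006
[0.46561383 0.15425784 0.13429172] [ 0.05930051  0.99823176  0.00166631 -0.00374477]
```

View pics/w3.png

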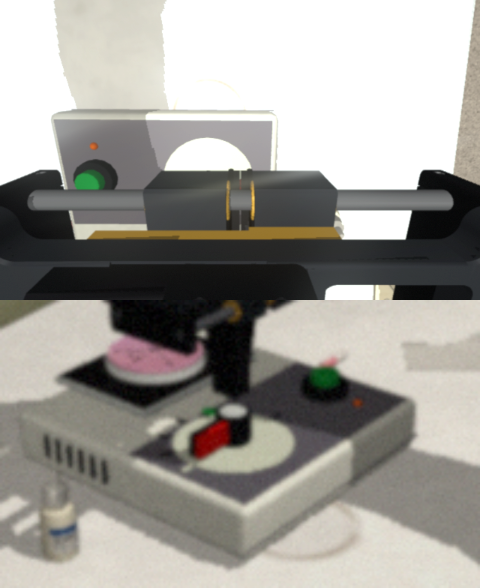

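Wrist view sees mainly the closed fingers; side view shows the fingertip above the panel at about crop (232,395), red side of the lever facing the camera at (210,440). Checking the fingertip against the calibration.

Run:
```python
from h import *
f=lambda x,y:(230+x*4/3/3.2,165+(y*784/588-400)/3.2)
for n,x,y,z in[('tip',232,395,.123),('hub',233,411,.082),('leverend',195,436,.082),('btn',325,376,.064)]: print(n,bp('side',*f(x,y),z))
c=eyes.calibration('side');p=c['R']@np.array([.4656,.1543,.1233])+c['t'];print(p[:2]/p[2]*c['fx']+[c['cx'],c['cy']])
```

```text
tip [0.46272275 0.15929491 0.123     ]
hub [0.49092174 0.11460271 0.082     ]
leverend [0.49323796 0.1657175  0.082     ]
btn [ 0.47660828 -0.01500691  0.064     ]
[326.81963324 203.01535983]
```

```bash
python3 -m inch '{"translation":[[0,0,-0.3],[0,0,-0.55],[0,0,-0.55],[0,0,-0.55]],"rot":[[0,0,0],[0,0,0],[0,0,0],[0,0,0]],"jaw":[0,0,0,0]}'
cat >> h.py <<'E'
HUB=np.array([.4906,.1161])
def tcp(phi,d=.0155,rad=.036):
    a=np.radians(83.2-phi);u=np.array([np.cos(a),np.sin(a)]);n=np.array([u[1],-u[0]])
    return HUB+rad*u-d*n
def table(phis,z=.078):
    from bench import r
    s=r.read_state();p=np.array(s['ee_pos']);q=s['eef_rot'];yaw=np.degrees(2*np.arctan2(q[1],q[0]))
    print('pos',p,'yaw',yaw,'F',s['ft_force'])
    for f in phis:
        t=tcp(f);dy=(173.2-f-yaw+180)%360-180
        print(f,np.round(np.r_[(t-p[:2])*10,(z-p[2])*10,dy/60],2))
E
python3 -c "
from h import *
table([-8,0,6,12,18,24,30,36,42,48])"
```

```text
time: 3.2
ee_pos: [0.4675, 0.1542, 0.0821]
eef_rot: [0.06, 0.998, 0.002, -0.002]
ft_force: [-0.9, -0.8, 0.4]
width: 0.0002
pos [0.46753047 0.15415503 0.08205068] yaw 173.09613301320755 F [-0.91873433 -0.8493156   0.43470668]
-8 [ 0.07 -0.02 -0.04  0.14]
0 [ 0.12 -0.   -0.04  0.  ]
6 [ 0.16  0.   -0.04 -0.1 ]
12 [ 0.2   0.01 -0.04 -0.2 ]
18 [ 0.24  0.01 -0.04 -0.3 ]
24 [ 0.28  0.01 -0.04 -0.4 ]
30 [ 0.32  0.   -0.04 -0.5 ]
36 [ 0.36 -0.01 -0.04 -0.6 ]
42 [ 0.4  -0.03 -0.04 -0.7 ]
48 [ 0.44 -0.05 -0.04 -0.8 ]
```

```bash
python3 -m inch '{"translation":[[0.06,0,-0.04],[0.12,0,-0.04],[0.14,0,-0.04],[0.16,0,-0.04],[0.18,0,-0.04],[0.2,0.01,-0.04],[0.22,0.01,-0.04],[0.24,0.01,-0.04],[0.26,0.01,-0.04],[0.28,0.01,-0.04],[0.28,0.01,-0.04],[0.28,0.01,-0.04]],"rot":[[0,0,0],[0,0,0],[0,0,-0.05],[0,0,-0.1],[0,0,-0.15],[0,0,-0.2],[0,0,-0.25],[0,0,-0.3],[0,0,-0.35],[0,0,-0.4],[0,0,-0.4],[0,0,-0.4]],"jaw":[0,0,0,0,0,0,0,0,0,0,0,0]}'
python3 - <<'E'
from h import *
import cv2
a=eyes.camera('side')[165:285,230:430];b=eyes.camera('top')[180:260,260:380]
a=cv2.convertScaleAbs(cv2.resize(a,(600,360)),alpha=1.5);b=cv2.convertScaleAbs(cv2.resize(b,(360,240)),alpha=1.5)
o=np.zeros((600,600,3),np.uint8);o[:360]=a;o[360:,:360]=b
cv2.imwrite('pics/p4.png',o)
table([24,30,36,42,48,54,60,66,72,78])
E
```

```text
time: 4.4
ee_pos: [0.4961, 0.1552, 0.0785]
eef_rot: [0.266, 0.964, 0.002, -0.001]
ft_force: [1.4, -0.2, 0.0]
width: 0.0005
pos [0.49581285 0.15513085 0.07829932] yaw 149.16219438675577 F [-0.18917532  0.11443001  0.38986302]
24 [-0. -0. -0.  0.]
30 [ 0.04 -0.01 -0.   -0.1 ]
36 [ 0.08 -0.02 -0.   -0.2 ]
42 [ 0.12 -0.04 -0.   -0.3 ]
48 [ 0.15 -0.06 -0.   -0.4 ]
54 [ 0.19 -0.08 -0.   -0.5 ]
60 [ 0.22 -0.11 -0.   -0.6 ]
66 [ 0.25 -0.14 -0.   -0.7 ]
72 [ 0.27 -0.17 -0.   -0.8 ]
78 [ 0.29 -0.2  -0.   -0.9 ]
```

View pics/p4.png

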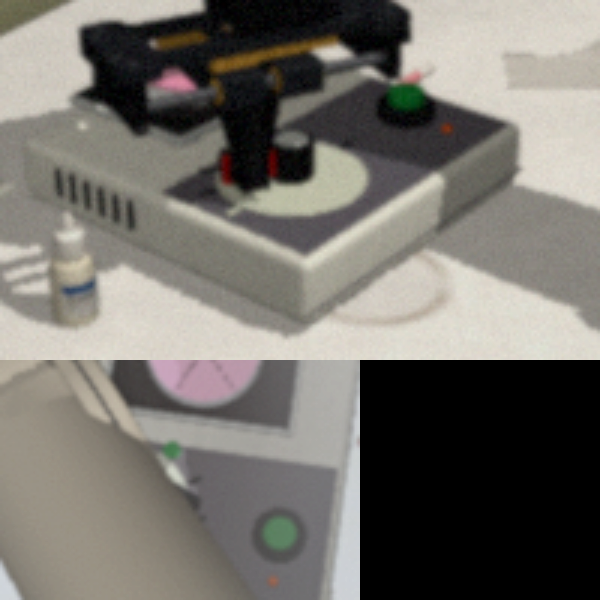

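The side view shows the finger on the red cheek, with red visible either side of it, and the lever has turned away from the white mark; the top view is blocked by the arm. I'll go on to about 78° in steps of 3°.

```bash
python3 -m inch '{"translation":[[0.02,0,0],[0.04,-0.01,0],[0.06,-0.015,0],[0.08,-0.02,0],[0.1,-0.03,0],[0.12,-0.04,0],[0.135,-0.05,0],[0.15,-0.06,0],[0.17,-0.07,0],[0.19,-0.08,0],[0.205,-0.095,0],[0.22,-0.11,0],[0.235,-0.125,0],[0.25,-0.14,0],[0.26,-0.155,0],[0.27,-0.17,0],[0.28,-0.185,0],[0.29,-0.2,0],[0.29,-0.2,0],[0.29,-0.2,0]],"rot":[[0,0,-0.05],[0,0,-0.1],[0,0,-0.15],[0,0,-0.2],[0,0,-0.25],[0,0,-0.3],[0,0,-0.35],[0,0,-0.4],[0,0,-0.45],[0,0,-0.5],[0,0,-0.55],[0,0,-0.6],[0,0,-0.65],[0,0,-0.7],[0,0,-0.75],[0,0,-0.8],[0,0,-0.85],[0,0,-0.9],[0,0,-0.9],[0,0,-0.9]],"jaw":[0,0,0,0,0,0,0,0,0,0,0,0,0,0,0,0,0,0,0,0]}'
python3 - <<'E'
from h import *
import cv2
a=eyes.camera('side')[165:285,230:430]
a=cv2.convertScaleAbs(cv2.resize(a,(600,360),interpolation=cv2.INTER_CUBIC),alpha=1.5)
cv2.imwrite('pics/p5.png',a)
table([78,81,84,87,90,93,96,99,102,105,108,111,114,117])
E
```

```text
time: 6.5
ee_pos: [0.5248, 0.1352, 0.0783]
eef_rot: [0.674, 0.739, 0.003, 0.0]
ft_force: [0.8, 0.8, 0.0]
width: 0.0002
pos [0.5248059  0.13524926 0.07834279] yaw 95.26710941701211 F [-0.3783268  -0.31060107  0.24210494]
78 [ 0. -0. -0. -0.]
81 [ 0.01 -0.02 -0.   -0.05]
84 [ 0.02 -0.04 -0.   -0.1 ]
87 [ 0.03 -0.06 -0.   -0.15]
90 [ 0.03 -0.08 -0.   -0.2 ]
93 [ 0.04 -0.1  -0.   -0.25]
96 [ 0.04 -0.12 -0.   -0.3 ]
99 [ 0.05 -0.14 -0.   -0.35]
102 [ 0.05 -0.16 -0.   -0.4 ]
105 [ 0.05 -0.18 -0.   -0.45]
108 [ 0.05 -0.2  -0.   -0.5 ]
111 [ 0.05 -0.22 -0.   -0.55]
114 [ 0.05 -0.24 -0.   -0.6 ]
117 [ 0.04 -0.26 -0.   -0.65]
```

View pics/p5.png

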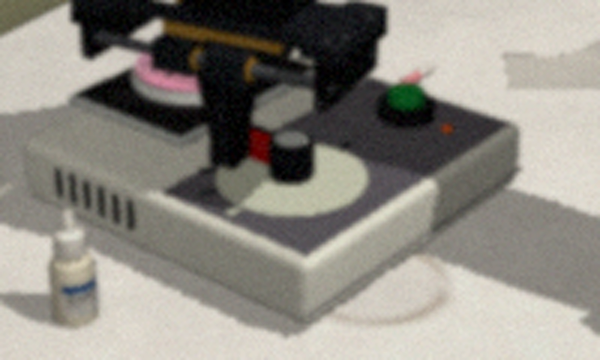

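The lever is past click 2 and the finger stays behind the red cheek. Next, slowly to 112°.

```bash
python3 -m inch '{"translation":[[0.01,-0.02,0],[0.02,-0.04,0],[0.03,-0.06,0],[0.03,-0.08,0],[0.04,-0.1,0],[0.04,-0.12,0],[0.045,-0.13,0],[0.05,-0.14,0],[0.05,-0.15,0],[0.05,-0.16,0],[0.05,-0.17,0],[0.05,-0.18,0],[0.05,-0.19,0],[0.05,-0.2,0],[0.05,-0.21,0],[0.05,-0.22,0],[0.05,-0.225,0],[0.05,-0.225,0],[0.05,-0.225,0]],"rot":[[0,0,-0.05],[0,0,-0.1],[0,0,-0.15],[0,0,-0.2],[0,0,-0.25],[0,0,-0.3],[0,0,-0.325],[0,0,-0.35],[0,0,-0.375],[0,0,-0.4],[0,0,-0.425],[0,0,-0.45],[0,0,-0.475],[0,0,-0.5],[0,0,-0.525],[0,0,-0.55],[0,0,-0.56],[0,0,-0.56],[0,0,-0.56]],"jaw":[0,0,0,0,0,0,0,0,0,0,0,0,0,0,0,0,0,0,0]}'
python3 - <<'E'
from h import *
import cv2
a=eyes.camera('side')[165:285,230:430]
a=cv2.convertScaleAbs(cv2.resize(a,(600,360),interpolation=cv2.INTER_CUBIC),alpha=1.5)
cv2.imwrite('pics/p6.png',a)
table([100,112,115])
E
```

```text
time: 8.45
ee_pos: [0.5298, 0.1128, 0.0784]
eef_rot: [0.859, 0.513, 0.002, 0.001]
ft_force: [0.8, -0.0, 0.5]
width: 0.0004
pos [0.52979508 0.11275037 0.07833456] yaw 61.68347981252644 F [ 0.22285047 -0.2293561   0.132517  ]
100 [-0.    0.08 -0.    0.19]
112 [-0.   -0.   -0.   -0.01]
115 [-0.   -0.02 -0.   -0.06]
```

View pics/p6.png

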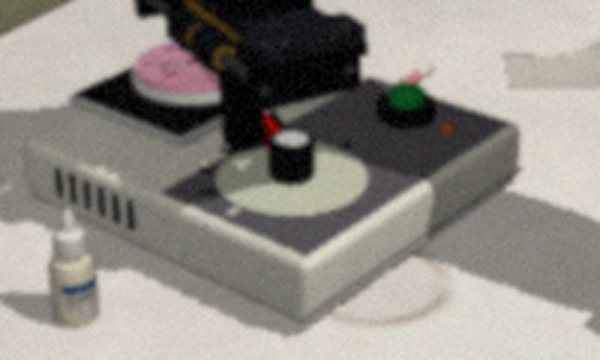

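Lever points to the rear right, contact force nearly zero (snapped to a click). Back off, rise, move over towards the button, and look from the top.

```bash
python3 -m inch '{"translation":[[0.01,0.06,0],[0.01,0.07,0.1],[0.01,0.07,0.5],[0.01,0.07,0.9],[0.01,0.07,0.9]],"rot":[[0,0,0],[0,0,0],[0,0,0],[0,0,0],[0,0,0]],"jaw":[0,0,0,0,0]}'
python3 -m inch '{"translation":[[-0.2,-0.4,0],[-0.4,-0.8,0],[-0.6,-1,0],[-0.6,-1,0]],"rot":[[0,0,0],[0,0,0],[0,0,0],[0,0,0]],"jaw":[0,0,0,0]}'
python3 - <<'E'
from h import *
import cv2
a=eyes.camera('top')[180:260,260:380]
a=cv2.convertScaleAbs(cv2.resize(a,(600,400),interpolation=cv2.INTER_CUBIC),alpha=1.5)
b=eyes.camera('side')[175:255,290:410]
b=cv2.convertScaleAbs(cv2.resize(b,(300,200),interpolation=cv2.INTER_CUBIC),alpha=1.5)
o=np.zeros((600,600,3),np.uint8);o[:400]=a;o[400:,:300]=b
cv2.imwrite('pics/p7.png',o)
E
```

```text
time: 9.0
ee_pos: [0.5336, 0.1213, 0.1746]
eef_rot: [0.858, 0.513, 0.007, 0.002]
ft_force: [0.8, 0.4, -0.2]
width: 0.0005
time: 9.4
ee_pos: [0.4719, 0.0181, 0.175]
eef_rot: [0.859, 0.511, 0.006, 0.003]
ft_force: [-0.2, -0.2, -0.4]
width: -0.0
```

View pics/p7.png

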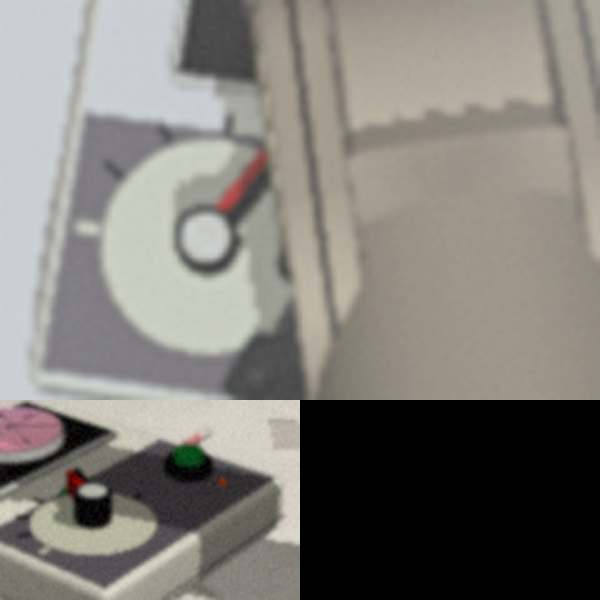

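The top view shows hub (206,238) with the lever toward (268,160), about 41° right of image-up, which is the click-4 direction (click 3's tick at (231,122) is about 10°). Speed 4 is set; now go over the button and descend.

```bash
python3 -m inch '{"translation":[[0,-0.2,0],[0,-0.2,-0.4],[0,-0.2,-0.75],[0,-0.2,-0.75],[0,-0.2,-0.75]],"rot":[[0,0,0],[0,0,0],[0,0,0],[0,0,0],[0,0,0]],"jaw":[0,0,0,0,0]}'
python3 -m inch '{"translation":[[0,0,-0.05],[0,0,-0.1],[0,0,-0.13],[0,0,-0.15],[0,0,-0.15]],"rot":[[0,0,0],[0,0,0],[0,0,0],[0,0,0],[0,0,0]],"jaw":[0,0,0,0,0]}'
python3 - <<'E'
from h import *
import cv2
b=eyes.camera('side')[165:245,310:430]
b=cv2.convertScaleAbs(cv2.resize(b,(600,400),interpolation=cv2.INTER_CUBIC),alpha=1.5)
cv2.imwrite('pics/p8.png',b)
E
```

```text
time: 10.0
ee_pos: [0.4742, 0.0025, 0.1009]
eef_rot: [0.858, 0.513, 0.007, 0.002]
ft_force: [0.4, 0.3, 0.6]
width: 0.0001
time: 10.5
ee_pos: [0.4747, 0.0026, 0.0862]
eef_rot: [0.858, 0.514, 0.008, 0.003]
ft_force: [1.1, 0.5, 2.0]
width: 0.0007
```

View pics/p8.png

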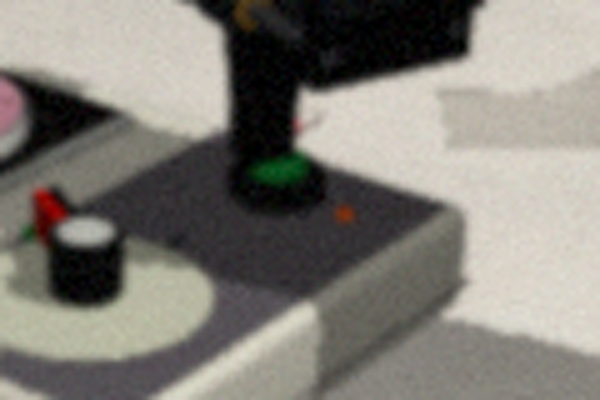

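The finger comes down at the button's rear-left (finger (262,160), button centre (282,170)), about 6 mm off, as the TCP pose says. I'll raise, shift and come down again.

```bash
python3 -m inch '{"translation":[[0,0,0.06],[-0.04,-0.06,0.06],[-0.04,-0.06,0.06],[-0.04,-0.06,0.06]],"rot":[[0,0,0],[0,0,0],[0,0,0],[0,0,0]],"jaw":[0,0,0,0]}'
python3 -m inch '{"translation":[[0,0,-0.03],[0,0,-0.06],[0,0,-0.06]],"rot":[[0,0,0],[0,0,0],[0,0,0]],"jaw":[0,0,0]}'
python3 -m inch '{"translation":[[0,0,-0.02],[0,0,-0.04],[0,0,-0.04]],"rot":[[0,0,0],[0,0,0],[0,0,0]],"jaw":[0,0,0]}'
```

```text
time: 10.95
ee_pos: [0.4703, -0.0039, 0.0922]
eef_rot: [0.858, 0.513, 0.007, 0.003]
ft_force: [-0.3, -0.2, 0.7]
width: 0.0003
time: 11.25
ee_pos: [0.4704, -0.0039, 0.0859]
eef_rot: [0.858, 0.513, 0.007, 0.003]
ft_force: [-0.0, -0.7, 2.5]
width: 0.0007
time: 11.55
ee_pos: [0.4705, -0.0039, 0.0831]
eef_rot: [0.858, 0.513, 0.007, 0.003]
ft_force: [-8.0, -1.4, 21.3]
width: 0.0005
```

Run:
```python
from h import *
import cv2
f=lambda b:cv2.convertScaleAbs(cv2.resize(b[175:235,330:410],(560,420),interpolation=cv2.INTER_CUBIC),alpha=1.7)
b=eyes.camera('side');cv2.imwrite('pics/side9.png',b)
o=np.hstack([f(b),f(cv2.imread('pics/side1.png'))])
cv2.imwrite('pics/p9.png',cv2.resize(o,(800,300)))
from bench import r;s=r.read_state();print(s['ee_pos'],s['ft_force'])
```

```text
[ 0.47052912 -0.00388805  0.08308142] [-8.60755327 -0.5671565  20.53103794]
```

View pics/p9.png

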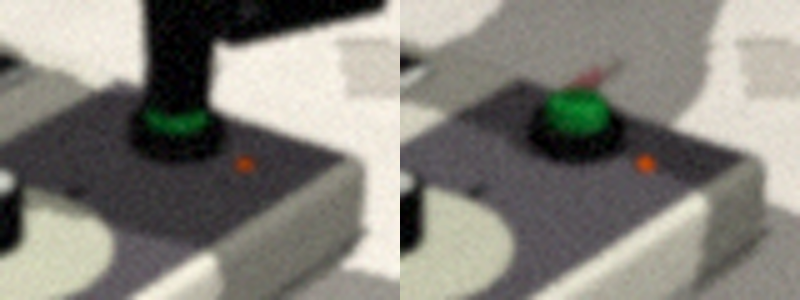

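The finger sits centrally on the green button, clear of the black collar, so 20 N (far above the 4 N spring) means it is bottomed out. Now release in steps, reading force to confirm the travel.

```bash
for i in 1; do
python3 -m inch '{"translation":[[0,0,0.01],[0,0,0.015],[0,0,0.015]],"rot":[[0,0,0],[0,0,0],[0,0,0]],"jaw":[0,0,0]}'
python3 -m inch '{"translation":[[0,0,0.02],[0,0,0.02]],"rot":[[0,0,0],[0,0,0]],"jaw":[0,0]}'
python3 -m inch '{"translation":[[0,0,0.02],[0,0,0.02]],"rot":[[0,0,0],[0,0,0]],"jaw":[0,0]}'
python3 -m inch '{"translation":[[0,0,0.02],[0,0,0.02]],"rot":[[0,0,0],[0,0,0]],"jaw":[0,0]}'
python3 -m inch '{"translation":[[0,0,0.3],[0,0,0.7],[0,0,1],[0,0,1]],"rot":[[0,0,0],[0,0,0],[0,0,0],[0,0,0]],"jaw":[0,0,0,0]}'
python3 -m inch '{"translation":[[0,-0.4,0],[0,-0.9,0],[0,-1,0],[0,-1,0]],"rot":[[0,0,0],[0,0,0],[0,0,0],[0,0,0]],"jaw":[0,0,0,0]}'
python3 -m inch '{"translation":[[0,-0.4,0],[0,-0.9,0],[0,-1,0],[0,-1,0]],"rot":[[0,0,0],[0,0,0],[0,0,0],[0,0,0]],"jaw":[0,0,0,0]}'; done
python3 - <<'E'
from h import *
import cv2
f=lambda b:cv2.convertScaleAbs(cv2.resize(b,(400,280),interpolation=cv2.INTER_CUBIC),alpha=1.5)
t=eyes.camera('top');s=eyes.camera('side')
g=lambda t,s:np.hstack([f(t[140:280,235:435]),f(s[165:305,230:430])])
cv2.imwrite('pics/p10.png',np.vstack([g(t,s),g(cv2.imread('pics/top1.png'),cv2.imread('pics/side1.png'))]))
E
```

```text
time: 11.9
ee_pos: [0.4705, -0.0039, 0.0845]
eef_rot: [0.858, 0.513, 0.007, 0.003]
ft_force: [-1.1, -0.2, 4.2]
width: 0.0005
time: 12.1
ee_pos: [0.4705, -0.0039, 0.0866]
eef_rot: [0.858, 0.513, 0.007, 0.003]
ft_force: [-0.4, -0.5, 2.9]
width: 0.0005
time: 12.3
ee_pos: [0.4705, -0.0039, 0.0887]
eef_rot: [0.858, 0.513, 0.007, 0.003]
ft_force: [0.1, 0.3, 0.7]
width: 0.0005
time: 12.5
ee_pos: [0.4705, -0.0038, 0.0908]
eef_rot: [0.858, 0.513, 0.007, 0.003]
ft_force: [0.4, -0.7, 0.4]
width: 0.0005
time: 12.9
ee_pos: [0.4726, -0.0036, 0.1948]
eef_rot: [0.858, 0.513, 0.01, 0.005]
ft_force: [-0.1, 0.4, 0.1]
width: 0.0002
time: 13.3
ee_pos: [0.4719, -0.1054, 0.1939]
eef_rot: [0.859, 0.512, 0.009, 0.004]
ft_force: [0.4, 1.2, 0.2]
width: 0.0001
time: 13.7
ee_pos: [0.4718, -0.2056, 0.1932]
eef_rot: [0.86, 0.511, 0.009, 0.004]
ft_force: [0.4, 1.7, -0.2]
width: 0.0008
```

View pics/p10.png

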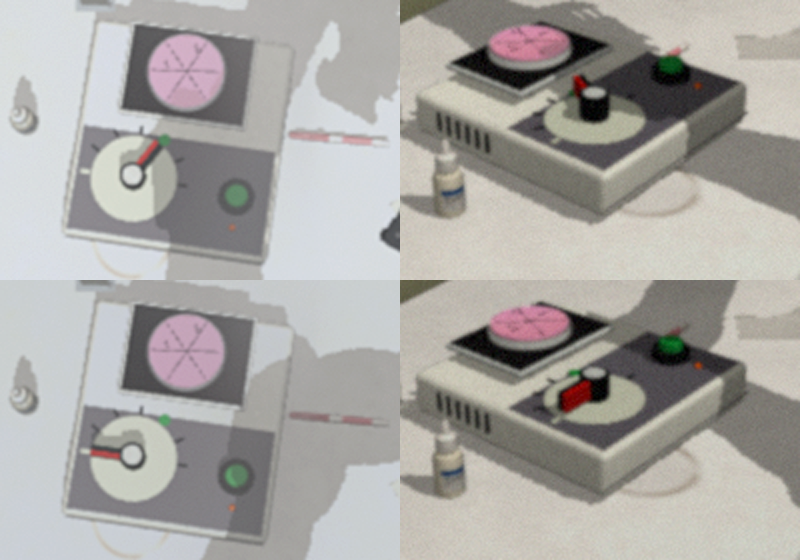

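The lever points at the green mark (165,140), and the button is up. The dish, bottle and marker are at the same pixels as in the start pictures below them.

```bash
python3 -c "
from bench import r
print(r.close_job())"
```

```text
the job is handed in; nothing more can be done
None
```

The shaker is set to speed 4 and started, and the job is handed in; the hand-in gives no verdict. The clock read about 14 s of the 51 s allowed.

- **Speed lever:** I pushed the red side with the closed fingertip, click by click from off. The final pictures show the lever at the green mark.
- **Start button:** I pressed it until it stopped. The force reached about 21 N, well above the 4 N needed, and fell back to zero over about 6 mm as I let go. The final picture shows it up again.
- **First touch off centre:** My first touch on the button was about 6 mm off centre and light (about 2 N). I raised the finger, moved it over and pressed again.
- **Bystanders:** The dish, bottle and marker sit at the same pixels as in the starting pictures, and the arm is clear of everything.

No check failed or disagreed. I judged the lever and button positions from pictures and forces, because the joint values could not be read directly.

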